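Test the throttle lever of the yellow-marked belt sander

ROBOT

A 7-joint arm with a two-finger parallel gripper is mounted at the origin on a cart in front of the work surface, level with it; the furniture and walls round the work are solid. World frame = base frame: x ahead of the robot, y to its left, z up, the work surface at z = 0. Lengths are in m, angles in rad, forces in N, time in s.
With the tool pointing down it reaches from about 0.425 to 0.875 m from the base axis. Payload 9.9 kg.
Tool frame: the origin (TCP) lies at the very end of the fingers, on their centre line; the grasp point (between the pads) lies 19 mm behind it (manip.hold_point_z is the distance from the TCP to the grasp point, in m); z points along the fingers, y is the line along which they close (so a half turn about z gives the same grasp; the last joint's range is limited). The gripper opens to 85 mm and grips with 20 to 120 N. Pads are 22 mm wide; open, the fingers measure 114 mm over their backs; the gripper's body (76 mm by 85 mm) begins 54 mm behind the grasp point. The pads swing forward as they close: fully open they stand 13 mm farther back than shut.
Start: joints at [-1.287, 0.576, 0.025, 1.437, -0.015, 1.129, -0.057], TCP at [0.243, 0.63, 0.231] pointing down, gripper open.
Joint ranges: [-2.76, 2.76], [-0.34, 2.15], [-1.52, 1.57], [0.19, 2.46], [-1.09, 4.23], [0.17, 1.99], [-2.82, 2.82]. Speed limits (rad/s): [2.22, 2.22, 3.01, 3.01, 3.14, 3.14, 3.14].

INTERFACE

Orientations are given as a unit quaternion [w, x, y, z].
In Python, from workcell import manip gives the robot as it stands. Calls block until the motion is done:
- manip.goto(position, orientation): joint-space move of the TCP to a pose.
- manip.movel(position, vel=0.15, attitude=None, f_stop=None): straight line of the TCP; attitude=None keeps the orientation; vel is the mean speed in m/s. With f_stop (N) it stops when the force on the tool has changed by that much, and returns True; else False.
- manip.move_joints(angles): joint-space move.
- manip.let_go() and manip.close(force=None): open the fingers fully, or close them until they stop; force is the grip in N (None keeps the last).
- manip.dwell(seconds).
- manip.inverse_kinematics(position, orientation): joint angles nearest the present ones, or None.
- manip.get_obs(): the state.
- manip.read_camera(name): name is "side" or "top"; returns a dict with "image" (384x512x3 uint8, red, green, blue), "fovy" (degrees; the focal length in pixels is half the picture's height over the tangent of half this angle, whatever the lens; pixels are square), "cx", "cy" (the principal point, pixels), "position" and "attitude" of the camera in the world. Camera axes: x right, y up, looking along -z (the intrinsics and any distortion apply to the point x, -y, -z); pixel columns grow to the right and rows downward; lengths in m; the calibration is good to about 2 mm. A picture is of the moment at which its call begins. There is no depth.
A pose or a line that the arm cannot do raises manip.IKError and nothing moves.
- manip.close_job(): hands the job in; it is judged then, once.
Trained networks look in a picture, given as the dict that the camera call returned (one of the last four; its "shot" number tells which), for a name from the list of things; names that differ only in an ending like _2 or _b are one class to them, and where a whole thing is asked for, a point or a joint stands for the part that bears it (a point fixed in the world has none). Each returns a list of dicts, best first, with "score" (0 to 1); they miss things now and then, are a little off and sometimes report something else, mostly with a low value. They report only what shows in the picture. A call takes as long as a camera call.
- manip.boxes_of(query, picture): "at" ([column, row] in pixels, amid what is visible of it).
- manip.place_of(query, picture): "at" ([column, row] in pixels: a listed point, or the origin of a listed thing).
The state is a dict: "time": time; "q": joint angles; "qd": joint speeds; "effort": joint torques, N m; "tool_pos": TCP position; "tcp_rot": TCP orientation; "wrist_force": force on the tool from outside, world axes, zero at the start; "ft_torque": the same for the moment, N m; "width": opening from 0.0 (shut) to 1.0 (fully open); "finger_force": force on a finger pad.
Only numpy, scipy, OpenCV 4.12 (cv2) and the standard library are available. Lean on these libraries where they do the work, as an engineer would, in place of code of your own. Each camera call takes 0.05 s, during which the arm holds its last target. There are 200 camera calls.

TASK

Before the belt sander with the yellow mark goes back on the air line, check that its lever moves freely: with closed fingertips gently press the lever on top of its hand grip all the way down, keep it down for a second, then let it spring back up and withdraw. Do not shift, tip or lift the sander, and leave the blue-marked sander and the other things alone.

Things in the scene. Friction and masses are not known exactly. Their poses are not given: they have to be found in the camera images.
- yellow_sander: an air belt sander lying on the table, 102x360x103 mm, 0.9 kg, loose. Origin on the table under its middle; own +y runs to the narrow belt nose, -y to the black hand grip; z up. Round motor head at (23,-15) mm, top 103 mm high, marked with a yellow collar and a yellow round sticker. It stands on its flat motor end, so pressing the grip end much harder than about 8 N can begin to tip it.
- blue_sander: an air belt sander lying on the table, 102x360x103 mm, 0.9 kg, loose. Origin on the table under its middle; own +y runs to the narrow belt nose, -y to the black hand grip; z up. Round motor head at (23,-15) mm, top 103 mm high, marked with a blue collar and a blue round sticker. Not to be touched.
- yellow_lever_top (a point): press point on the top face of the yellow-marked sander's lever, 96 mm above the table, moves with the lever. The lever is a bar 8 mm wide and 100 mm long, lying over the round grip (30 mm thick, top 79 mm high); this point is 65 mm from its hinge and 30 mm from its free end. Axes as the sander's: the bar runs from the hinge to its free end along (-0.39, -0.92, 0).
- yellow_sander_lever (a joint): angle of that lever: 0 up, 0.07 fully down at its stop (about 4.5 mm down at the press point). A spring returns it; about 1.5 N at the press point starts it, about 3 N holds it fully down.
- blue_sander_lever (a joint): the same for the blue-marked sander; stays 0.
- sanding_block: wooden sanding block, 66x112x32 mm, loose, origin at the centre of its underside. Bystander.
- blow_gun: small red air blow gun lying flat, 122x115x22 mm, loose, origin at the centre of its underside. Bystander.
- marker: black and white felt marker lying flat, 17x134x19 mm, loose, origin at the centre of its underside. Bystander.

How it is judged:
On the way, in this order (a step that is already met when the one before it is completed fails the run):
1. the yellow-marked sander's lever is held fully down by the fingers (value of joint yellow_sander_lever above 0.055 rad and contact force between the fingers and yellow_sander above 0.5 N), for 0.6 s.
2. the lever has been let go and is back up (value of joint yellow_sander_lever below 0.015 rad and contact force between the fingers and yellow_sander below 0.1 N), for 0.2 s.
At the end, for the whole second after the job is handed in: The yellow lever is up again (below 0.015 rad), both sanders lie flat (within 0.05 rad) and at rest, and both sanders, the sanding block, the blow gun and the marker are within 20 mm of where they began (value of joint each of yellow_sander_lever, blue_sander_lever below 0.015 rad and distance of each of yellow_sander, blue_sander, sanding_block, blow_gun, marker from where it was at the start of the episode below 0.02 m and angle between each of yellow_sander, blue_sander's own z axis and vertical below 0.05 rad and linear speed of each of yellow_sander, blue_sander below 0.02 m/s); the robot touches nothing.
It fails at once if the yellow-marked sander is shifted more than 20 mm, lifted, or tipped more than 0.12 rad (distance of yellow_sander from where it was at the start of the episode above 0.02 m or angle between yellow_sander's own z axis and vertical above 0.12 rad).
It fails at once if the yellow-marked sander is pressed with more than 25 N (contact force between any of the fingers, the arm and yellow_sander above 25 N).
It fails at once if the blue-marked sander is touched or its lever moved (contact force between any of the fingers, the arm and blue_sander above 1 N or value of joint blue_sander_lever above 0.02 rad).
It fails at once if the sanding block, blow gun or marker is moved more than 20 mm (distance of any of sanding_block, blow_gun, marker from where it was at the start of the episode above 0.02 m).
It also fails if it takes over 48 s, if anything falls off the work surface, if the arm or the gripper's body presses on something with over 40 N, if the wrist force passes 120 N, or if a joint passes its speed limit or range.

## Working session

There is one attempt and no reset: what is moved stays moved. The work goes in short steps, each a Python script; the robot and the scene stay as the last script left them, time stands still between calls to the robot, and variables do not carry over. Pictures are saved under pics/ and viewed, at most 10 in all, crops included, and the job is handed in when it is done.

```bash
mkdir -p pics; cat > h.py <<'E'
import numpy as np, cv2
from scipy.spatial.transform import Rotation as R
from workcell import manip
def rot(q): return R.from_quat([q[1],q[2],q[3],q[0]]).as_matrix()
def ray(p,uv):
    f=p["image"].shape[0]/2/np.tan(np.radians(p["fovy"])/2)
    d=np.array([(uv[0]-p["cx"])/f,-(uv[1]-p["cy"])/f,-1.])
    d=rot(p["attitude"])@d
    return np.array(p["position"]),d/np.linalg.norm(d)
def atz(p,uv,z):
    o,d=ray(p,uv); return o+d*(z-o[2])/d[2]
def proj(p,X):
    f=p["image"].shape[0]/2/np.tan(np.radians(p["fovy"])/2)
    c=rot(p["attitude"]).T@(np.array(X)-np.array(p["position"]))
    return np.array([p["cx"]+f*c[0]/-c[2],p["cy"]+f*c[1]/c[2]])
E
python3 - <<'E'
from h import *
for n in("top","side"):
    p=manip.read_camera(n); cv2.imwrite(f"pics/{n}0.png",p["image"][:,:,::-1])
    print(n,{k:v for k,v in p.items() if k!="image"})
    for q,z in(("yellow_lever_top",.096),("yellow_sander",0),("blue_sander",0),("sanding_block",0),("blow_gun",0),("marker",0)):
        for r in manip.place_of(q,p)[:3]: print(q,r["score"],np.round(r["at"],1),atz(p,r["at"],z).round(4))
E
```

```text
top {'fovy': 45.85112160514435, 'cx': 259.1284685535126, 'cy': 191.77793125479505, 'position': array([ 0.30154985, -0.01917837,  1.44810158]), 'attitude': array([ 0.71316751,  0.06377424, -0.06247575, -0.69528535]), 'shot': 1}
yellow_lever_top 0.4 [314.9 200.9] [ 0.5222 -0.1824  0.096 ]
yellow_sander 0.8 [309.  170.3] [ 0.6387 -0.1744  0.    ]
blue_sander 0.69 [209.  187.3] [0.5738 0.1499 0.    ]
sanding_block 0.75 [390.5 182.3] [ 0.6054 -0.4398  0.    ]
blow_gun 0.79 [373.7 234.1] [ 0.4354 -0.3818  0.    ]
marker 0.56 [124.3 216.2] [0.4725 0.4175 0.    ]
side {'fovy': 47.31351966213291, 'cx': 253.3915564148013, 'cy': 190.2616074762534, 'position': array([0.38681304, 1.25767277, 0.57957406]), 'attitude': array([-0.05496668, -0.02366723,  0.56528334,  0.82272309]), 'shot': 2}
yellow_lever_top 0.43 [257.  176.4] [ 0.5259 -0.119   0.096 ]
yellow_sander 0.88 [229.2 198.7] [ 0.6233 -0.1403  0.    ]
blue_sander 0.76 [228.5 236.8] [0.5766 0.1452 0.    ]
blue_sander 0.32 [250.5 293.5] [0.4794 0.4146 0.    ]
blue_sander 0.19 [254.  176.2] [ 0.5656 -0.3925  0.    ]
sanding_block 0.73 [241.  173.9] [ 0.6209 -0.4109  0.    ]
blow_gun 0.54 [282.1 180.9] [ 0.4509 -0.3573  0.    ]
marker 0.72 [249.4 293.3] [0.482  0.4142 0.    ]
```

```bash
python3 - <<'E'
import cv2
a=cv2.imread("pics/top0.png")[110:290,160:420]; cv2.imwrite("pics/top0c.png",cv2.resize(a,(780,540),interpolation=2))
a=cv2.imread("pics/side0.png")[130:290,150:350]; cv2.imwrite("pics/side0c.png",cv2.resize(a,(750,600),interpolation=2))
E
```

```text
(no output)
```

View pics/top0c.png

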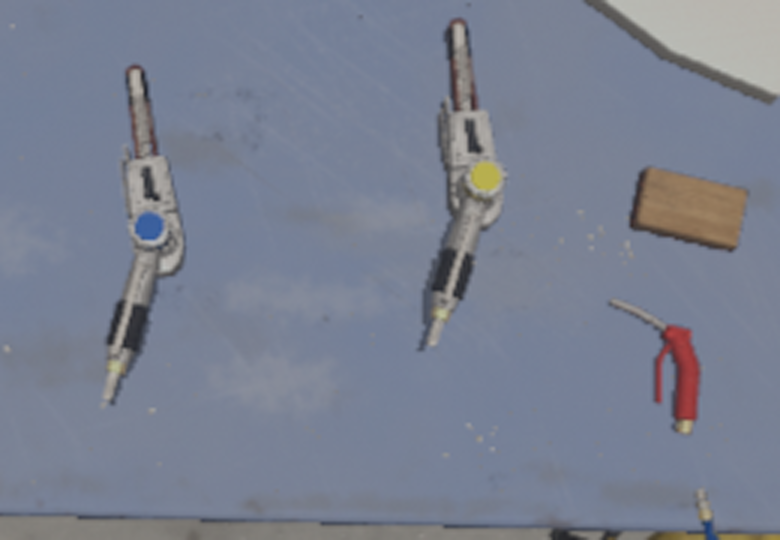

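View pics/side0c.png

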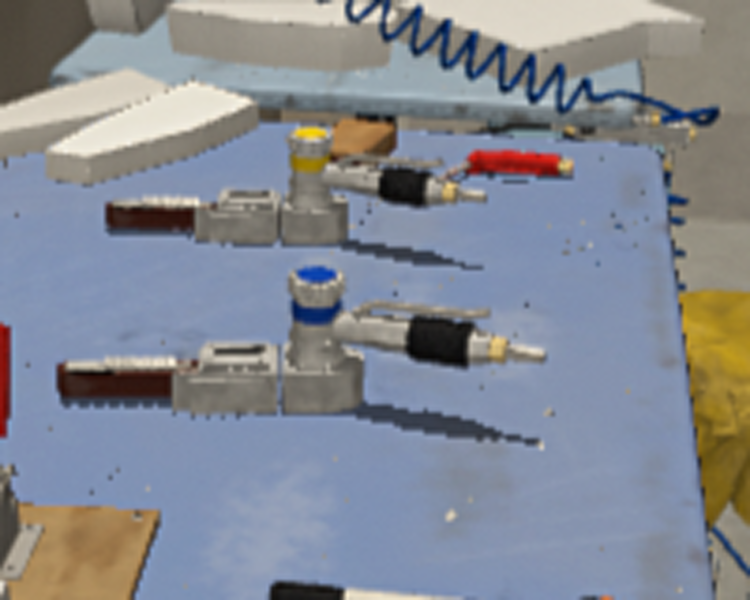

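View pics/side0.png

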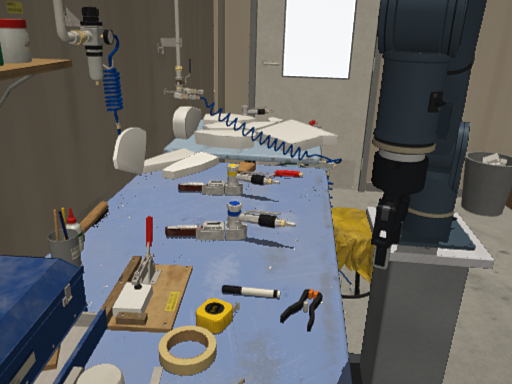

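```bash
python3 - <<'E'
from h import *
P={}
for n in("top","side"):
    p=P[n]=manip.read_camera(n); im=p["image"]; hsv=cv2.cvtColor(im,cv2.COLOR_RGB2HSV)
    for nm,lo,hi in(("Y",(22,120,120),(34,255,255)),("B",(105,170,90),(120,255,255))):
        m=cv2.inRange(hsv,lo,hi); k,l,s,c=cv2.connectedComponentsWithStats(m)
        for i in range(1,k):
            if s[i,4]>25 and 180<c[i][0]<340 and 140<c[i][1]<250: print(n,nm,c[i].round(2),s[i],atz(p,c[i],.103).round(4))
    for q in("yellow_lever_top","yellow_sander"):
        for r in manip.place_of(q,p)[:2]+manip.boxes_of(q,p)[:1]: print(n,q,r["score"],np.round(r["at"],1))
p=P["top"]
for nm,uv,z in(("nose",(312.5,117),.03),("inlet",(303.3,226),.06),("stk",(322,169.3),.103),("gripA",(312.5,194),.096),("gripB",(308.5,209),.096)): print(nm,atz(p,uv,z).round(4))
a=p["image"][155:230,280:340,::-1]; a=cv2.resize(a,None,fx=8,fy=8,interpolation=0)
b=P["side"]["image"][160:190,215:285,::-1]; b=cv2.resize(b,None,fx=8,fy=8,interpolation=0)
cv2.imwrite("pics/z1.png",a); cv2.imwrite("pics/z2.png",b)
E
```

```text
top Y [321.19 168.56] [317 165   9   8  59] [ 0.6211 -0.2003  0.103 ]
top yellow_lever_top 0.37 [311.5 198.4]
top yellow_lever_top 0.6 [312.  204.5]
top yellow_sander 0.81 [310.4 176.1]
top yellow_sander 0.93 [314.3 168.4]
side Y [231.76 173.32] [228 171   9   5  34] [ 0.6106 -0.1146  0.103 ]
side B [234.   202.62] [230 201   9   4  26] [0.5631 0.1345 0.103 ]
side B [233.93 213.6 ] [230 212   9   4  30] [0.5514 0.2088 0.103 ]
side yellow_lever_top 0.4 [259.1 173.4]
side yellow_sander 0.8 [226.8 199.1]
side yellow_sander 0.62 [285.  177.7]
side yellow_sander 0.88 [232.9 184.6]
nose [ 0.8108 -0.1816  0.03  ]
inlet [ 0.4492 -0.1515  0.06  ]
stk [ 0.6188 -0.2028  0.103 ]
gripA [ 0.5431 -0.1751  0.096 ]
gripB [ 0.497  -0.1633  0.096 ]
```

View pics/z1.png

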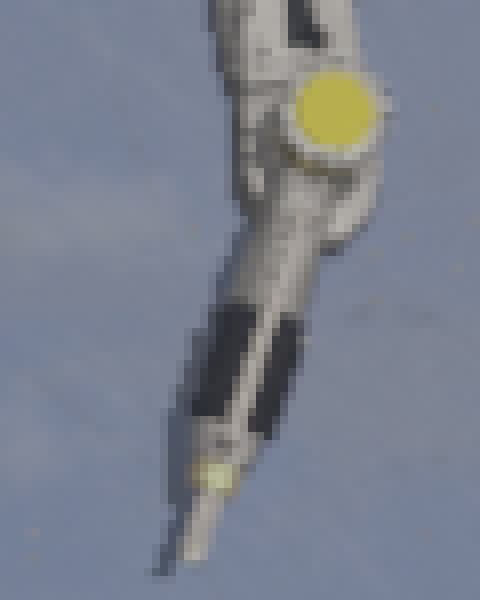

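View pics/z2.png

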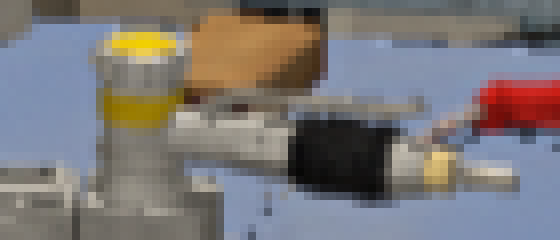

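The top view shows the yellow sander's lever as a light bar over the black grip, from about (314,195) to its free end at about (308.5,210). The sticker is at (322,169). The side view puts the free end at (267.5,172.5). I'll cross-check these, then move above the lever.

```bash
python3 - <<'E'
from h import *
t=manip.read_camera("top"); s=manip.read_camera("side")
o1,d1=ray(t,(308.5,210)); o2,d2=ray(s,(267.5,172.5))
k=np.linalg.lstsq(np.c_[d1,-d2],o2-o1,rcond=None)[0]; print("free end",o1+k[0]*d1,o2+k[1]*d2)
pt=atz(t,(312,200.3),.096); print("press",pt, "side px",proj(s,pt))
lev=atz(t,(309.4,207.5),.096)-atz(t,(314,195),.096); lev/=np.linalg.norm(lev); print(lev)
pt=np.array([.523,-.173,.23])
best=None
for sg in(1,-1):
    x=sg*np.array([lev[0],lev[1],0]);x/=np.linalg.norm(x);z=np.array([0,0,-1.]);y=np.cross(z,x)
    q=np.roll(R.from_matrix(np.c_[x,y,z]).as_quat(),1)
    j=manip.inverse_kinematics(pt,q); print(sg,q,j)
    if j is not None:
        c=np.abs(np.array(j)-manip.get_obs()["q"]).sum()
        if best is None or c<best[0]: best=(c,q)
manip.close(20); manip.goto(pt,best[1]); manip.movel([pt[0],pt[1],.125])
o=manip.get_obs(); print(o["time"],o["tool_pos"],o["wrist_force"],o["width"])
t=manip.read_camera("top"); s=manip.read_camera("side")
a=cv2.resize(t["image"][150:240,270:360,::-1],(500,500),interpolation=2); b=cv2.resize(s["image"][145:195,215:285,::-1],None,fx=8,fy=8,interpolation=2)
b=cv2.resize(b,(700,500)); cv2.imwrite("pics/s1.png",b); cv2.imwrite("pics/t1.png",a)
print("tcp px",proj(t,o["tool_pos"]),proj(s,o["tool_pos"]))
E
```

```text
free end [ 0.49386687 -0.1632009   0.09682947] [ 0.49455055 -0.16318141  0.09692469]
press [ 0.5237792  -0.17366699  0.096     ] side px [259.33537403 171.28744994]
[-0.9422952   0.33478315  0.        ]
1 [0.         0.16985995 0.98546821 0.        ] [-0.12333829  0.43687631  0.53073517  1.78355326 -0.25891539  0.99082308
  1.73896878]
-1 [-0.          0.98546821 -0.16985995  0.        ] [-0.48352885  0.79943337  1.39866461  1.79382807 -0.82487718  1.29329429
 -0.78107718]
5.9 [ 0.52343942 -0.17325235  0.1256678 ] [-0.18540265  0.12809116  0.95279951] -0.0027049105283670173
tcp px [313.0150769  198.80852563] [259.66386186 163.134508  ]
```

View pics/s1.png

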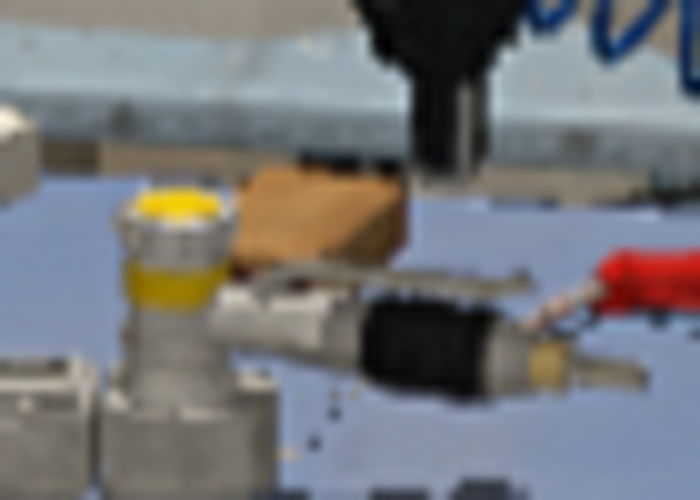

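The fingertips (crop (450,170)) are directly above the lever, and the triangulated height of 0.097 m matches the given 96 mm. I'll press now.

```bash
python3 - <<'E'
from h import *
def st(n):
    o=manip.get_obs(); print(n,round(o["time"],2),np.round(o["tool_pos"],4),np.round(o["wrist_force"],2)); return o
x,y=.5235,-.173
manip.movel([x,y,.102],vel=.04); manip.dwell(.3); f0=st("above")["wrist_force"][2]
z=.102
while z>.0885:
    z-=.001
    hit=manip.movel([x,y,z],vel=.01,f_stop=4); manip.dwell(.1)
    o=st(f"{z:.4f} {hit}"); f=o["wrist_force"][2]-f0
    if f>4.2 or hit: break
manip.dwell(1.1); st("held")
s=manip.read_camera("side"); cv2.imwrite("pics/s2.png",cv2.resize(s["image"][145:195,215:285,::-1],(700,500),interpolation=2))
E
```

```text
above 7.03 [ 0.5236 -0.173   0.1022] [0.33 0.17 0.1 ]
0.1010 False 7.38 [ 0.5235 -0.173   0.101 ] [ 0.22  0.18 -0.84]
0.1000 False 7.72 [ 0.5235 -0.173   0.1   ] [-0.22 -0.06  0.55]
0.0990 False 8.07 [ 0.5235 -0.173   0.099 ] [0.06 0.09 0.15]
0.0980 False 8.43 [ 0.5235 -0.173   0.098 ] [-0.45  0.67  0.41]
0.0970 False 8.78 [ 0.5235 -0.173   0.097 ] [0.02 0.11 0.1 ]
0.0960 False 9.12 [ 0.5235 -0.173   0.0961] [0.15 0.52 1.3 ]
0.0950 False 9.47 [ 0.5235 -0.173   0.095 ] [-0.53  0.86  1.55]
0.0940 False 9.82 [ 0.5235 -0.173   0.094 ] [-0.52  0.43  2.  ]
0.0930 False 10.18 [ 0.5235 -0.173   0.093 ] [-0.91  1.01  3.36]
0.0920 False 10.53 [ 0.5235 -0.173   0.092 ] [-1.05  0.56  3.21]
0.0910 False 10.88 [ 0.5235 -0.173   0.091 ] [-1.67  0.51  2.91]
0.0900 False 11.22 [ 0.5235 -0.173   0.09  ] [-2.1   0.93  4.45]
held 12.32 [ 0.5235 -0.173   0.09  ] [-2.97  1.48  4.72]
```

View pics/s2.png

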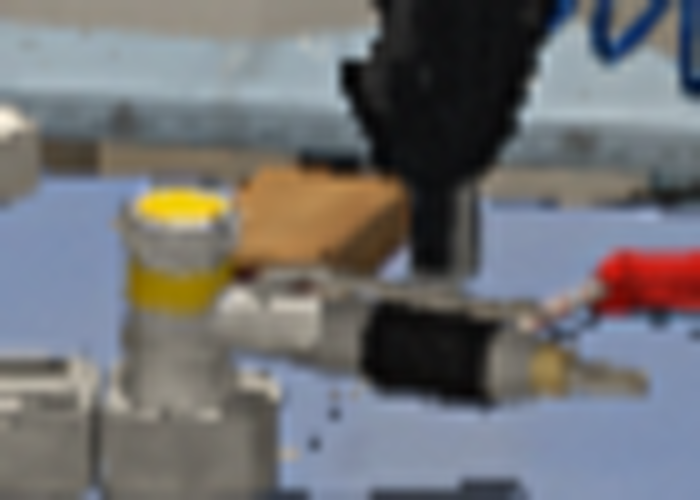

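The lever end has dropped onto the grip and the sander hasn't moved. I'll average the noisy force to confirm the lever is at its stop, nudging down only if needed.

```bash
python3 - <<'E'
from h import *
def avg(n=10):
    F=[]
    for _ in range(n): manip.dwell(.03); F.append(manip.get_obs()["wrist_force"])
    return np.mean(F,0)
x,y,z=.5235,-.173,.090
F=avg(); print(z,F.round(2))
while F[2]<5.3 and z>.0885:
    z-=.0005; manip.movel([x,y,z],vel=.005); F=avg(); print(z,F.round(2), manip.get_obs()["tool_pos"])
manip.dwell(1.0); print(avg().round(2),manip.get_obs()["time"])
E
```

```text
0.09 [-2.86  1.33  4.33]
0.0895 [-3.97  2.07  5.8 ] [ 0.52317649 -0.17285351  0.08949727]
[-3.68  1.87  5.61] 14.625
```

The force now rises about 3 N/mm, against roughly 0.3 N/mm on the spring alone, so the lever is on its stop. I held it there for more than 1 s and will now release.

```bash
python3 - <<'E'
from h import *
x,y=.5235,-.173
manip.movel([x,y,.105],vel=.02); manip.movel([x,y,.20],vel=.1); manip.dwell(.6)
o=manip.get_obs(); print(o["time"],o["tool_pos"],o["wrist_force"])
s=manip.read_camera("side"); cv2.imwrite("pics/s3.png",cv2.resize(s["image"][145:195,215:285,::-1],(700,500),interpolation=2))
a=cv2.imread("pics/side0.png")[160:190,215:285].astype(int); b=s["image"][160:190,215:285,::-1].astype(int)
print("changed px",(abs(a-b).max(2)>40).sum())
E
```

```text
17.25 [ 0.52350629 -0.17301416  0.19999539] [ 0.01686587  0.7390044  -0.09994273]
changed px 54
```

View pics/s3.png

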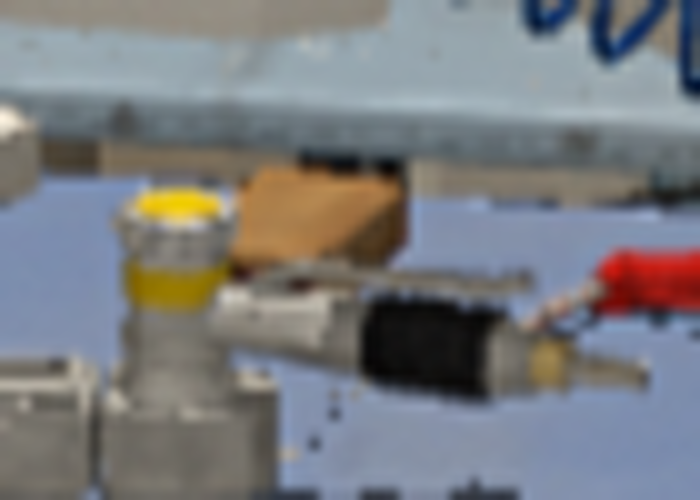

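The lever is back up (free end at crop (525,280), as before) and the sander is where it was.

```bash
python3 -c "
from workcell import manip
print(manip.close_job())"
```

```text
the job is handed in; nothing more can be done
None
```

I pressed the yellow-marked sander's lever down to its stop at about 5.7 N and held it for over a second; it sprang back up, the sander stayed put, and I withdrew clear and handed the job in (no verdict was returned).

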